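Salt mill back in the spice carousel, shaker round to the front and held

ROBOT

A 6-joint arm with a two-finger parallel gripper is mounted at the origin on a cart in front of the work surface, level with it; the furniture and walls round the work are solid. World frame = base frame: x ahead of the robot, y to its left, z up, the work surface at z = 0. Lengths are in m, angles in rad, forces in N, time in s.
With the tool pointing down it reaches from about 0.375 to 0.975 m from the base axis. Payload 3.8 kg.
Tool frame: the origin (TCP) lies at the very end of the fingers, on their centre line; the grasp point (between the pads) lies 19 mm behind it; z points along the fingers, y is the direction in which the jaws open and shut (so a half turn about z gives the same grasp; the last joint's range is limited). The gripper opens to 85 mm and grips with 20 to 120 N. Pads are 22 mm wide; open, the fingers measure 114 mm over their backs; the gripper's body (76 mm by 85 mm) begins 54 mm behind the grasp point. The pads swing forward as they close: fully open they stand 13 mm farther back than shut.
Start: joints at [-1.364, 0.264, 1.604, -0, 1.274, -0.037], TCP at [0.163, -0.655, 0.231] pointing down, gripper open.
Joint ranges: [-2.63, 2.63], [-0.94, 2.18], [0.31, 2.57], [-1.31, 4.45], [0, 2.66], [-2.55, 2.55]. Speed limits (rad/s): [2.57, 2.57, 3.14, 3.14, 3.14, 3.14].

INTERFACE

Orientations are given as a rotation vector (axis times angle).
In Python, from workcell import status, read_camera, camera_info, order gives the robot as it stands.
- The arm moves only by the tool move_arm, never from a script. Its argument "deltas" is a list of rows, each a list of 3 entries, a list of its own where there are three numbers: the turn, a rotation vector about the world's x, y, z as a fraction of full scale, then the shift along the world's x, y, z as a fraction of full scale, then the closure, from -1 (fully open) to 1 (shut), so that 0 is half open. A call has 1 to 20 rows; each row is the pose to reach, as a shift and turn from the pose commanded when the call began; what a row does not reach only later rows make up. Full scale, the value 1, is 0.1 m for a shift and pi/2 rad for a turn. A row lasts 1/8 s, in which the tool goes at most 62.5 mm and 10.7 degrees, less where a joint would pass 70% of its speed; a pose out of reach is approached as far as the arm can. A call with a number of a shift or a turn outside -1 to 1 is refused whole. A call with a gripper value outside its range is refused whole. The fingers move at their own pace and stop on an object; "grip_force" is the grip in N (left out, the last holds). Time passes only in rows, so rows that repeat a pose let the fingers close. It gives the time, the measured TCP pose, the force and the opening at its end, in the units of the state.
- status.read_state(): the state, without advancing time (a new reading comes with each control period).
- read_camera(name): name is "side" or "top" or "wrist"; returns (picture, depth): 400x640x3 uint8, red, green, blue; 400x640 float32, m along the optical axis (not along the pixel's ray), 0 where there is no reading.
- camera_info(name): a dict with "K" (3x3 intrinsics, pixels), "D" ([k1, k2, p1, p2, k3] as OpenCV has them; the pictures are not rectified), "R" (3x3) and "t" (3): a world point X has camera coordinates R X + t. Camera axes: x right, y down, z forward; pixel columns grow to the right and rows downward; lengths in m; the calibration is good to about 2 mm. A picture is of the moment at which its call begins: read the wrist's pose just before it. camera_info takes no time and is no camera call; for the wrist camera it gives the pose at the moment of the call.
- order.finish_job(): hands the job in, once; it reports no verdict.
The state is a dict: "time": time; "q": joint angles; "joint_vel": joint speeds; "joint_torque": joint torques, N m; "tool_pos": TCP position; "tcp_rot": TCP orientation; "wrist_force": force on the tool from outside, world axes, zero at the start; "torque": the same for the moment, N m; "width": opening from 0.0 (shut) to 1.0 (fully open).
Only numpy, scipy, OpenCV 4.12 (cv2) and the standard library are available. Lean on these libraries where they do the work, as an engineer would, in place of code of your own. Each camera call takes 0.05 s, during which the arm holds its last target. There are 200 camera calls.

TASK

Put the salt mill back upright, right down in the empty tall well of the spice carousel, and let go of it. Then turn the carousel by its middle handle until the glass shaker with the domed cap stands at the very front, straight towards you, and finish still gripping the handle so that the carousel stays put while I take the shaker. Leave every jar standing in its well, knock nothing over and leave the other things on the worktop where they are.

Things in the scene. Friction and masses are not known exactly. Their poses are not given: they have to be found in the camera images.
- carousel: fixed round foot (170 mm across) of the spice carousel, never turned itself; origin on the worktop on the turning axis; its x and y axes are parallel to the world's. The carousel: a wooden turntable 258 mm across whose upper face is 22 mm above the worktop, with six round steel wells on a circle of 92 mm radius, 60 degrees apart, and a wooden grip on a central post 13 mm thick
- turntable (a joint): angle of the turntable about the vertical axis, grows counterclockwise seen from above, reads 0 at the start wherever the wells then stand, free to turn a full turn either way (stops at +-6.4); runs on a light bearing (about 0.05 N m of friction) and stays where it is left
- handle: wooden grip on top of the central post, turns with the turntable: 64 mm long (own y), 17 mm thick (own x, pinch it across this), 30 mm high, origin at its centre on the turning axis, 243 mm above the worktop; looks the same after half a turn. Across its thickness there is a gap between two wells on either side
- mill_well (a point): centre of the floor of the empty tall well, 22 mm above the worktop, turns with the turntable: steel tube of 57 mm inner diameter, rim 66 mm above this point, flared over the top 10 mm to about 66 mm; at the start it points roughly to the front (within about 30 degrees). The other five wells are low: 50 mm inner diameter, rims 34 mm above the turntable
- front_place (a point): fixed point at the front of the carousel: 92 mm from the turning axis straight towards the robot (-x), at the height of the turntable's upper face; where the base of the shaker must come
- salt_mill: slender glass salt mill standing on the worktop beside the carousel, 223 mm tall; round body 52 mm across up to 178 mm, above it the black grinder cap 40 mm across from 178 to 223 mm (grip the cap from above); 0.25 to 0.5 kg; origin at the centre of its underside, own z up along its axis
- shaker: glass shaker with a waisted body and a grey domed metal cap, the shortest thing on the carousel: 44 mm across, 90 mm tall, standing loose (up to 3 mm of play to either side) in one of the five low wells (which one varies); origin at the centre of its underside, own z up along its axis
- jar_a: loose spice jar standing in one of the five low wells (which one varies), a plain bystander; square with rounded corners, 42 mm wide, 49 mm over the corners, 96 mm tall, wide flat cap; origin at the centre of its underside, own z up along its axis
- jar_b: loose spice jar standing in one of the five low wells (which one varies), a plain bystander; round, 42 mm across, 106 mm tall, wide flat cap; origin at the centre of its underside, own z up along its axis
- jar_c: loose spice jar standing in one of the five low wells (which one varies), a plain bystander; round, 42 mm across, 106 mm tall, wide flat cap; origin at the centre of its underside, own z up along its axis
- jar_d: loose spice jar standing in one of the five low wells (which one varies), a plain bystander; square with rounded corners, 42 mm wide, 49 mm over the corners, 96 mm tall, wide flat cap; origin at the centre of its underside, own z up along its axis
- lemon: lemon lying on the worktop at the front left, 71x53x51 mm, bystander; origin at the middle of its underside
- garlic: garlic bulb on the worktop at the front right, 60 mm across, 59 mm tall, bystander; origin at the middle of its underside
- teaspoon: steel teaspoon lying on the worktop at the front left, 139x30x10 mm, bystander; origin at the middle of its underside
There are look-alikes about, which are no part of the job. Leave any blue or red look-alike of the shaker alone.

How it is judged:
On the way, in this order (a step that is already met when the one before it is completed fails the run):
1. the salt mill stands on the floor of the tall well, upright and let go (horizontal distance between salt_mill and mill_well below 0.008 m and z of salt_mill in the frame of mill_well below 0.006 m and angle between salt_mill's own z axis and vertical below 0.15 rad and contact force between the fingers and salt_mill below 0.2 N), for 0.2 s.
2. the carousel is gripped by its handle and the shaker stands at the front (horizontal distance between shaker and front_place below 0.018 m and contact force between the fingers and handle above 2 N), for 0.2 s.
At the end, for the whole second after the job is handed in: Mill upright on the tall well's floor (8 mm sideways, 6 mm height), untouched by the fingers; shaker's base within 18 mm of the front place; fingers grip the handle with over 2 N, turntable still (under 0.05 rad/s); shaker and jars upright on the floors of their wells (all of step 1 and all of step 2 and velocity of joint turntable between -0.05 and 0.05 rad/s and height (world z) of each of shaker, jar_a, jar_b, jar_c, jar_d below 0.035 m and angle between each of shaker, jar_a, jar_b, jar_c, jar_d's own z axis and vertical below 0.3 rad); the arm keeps its last pose, push and grip.
It fails at once if the salt mill is knocked over or tipped by more than about 35 degrees (angle between salt_mill's own z axis and vertical above 0.6 rad).
It fails at once if the shaker or a jar is lifted out of its well or tipped over (height (world z) of any of shaker, jar_a, jar_b, jar_c, jar_d above 0.045 m or angle between any of shaker, jar_a, jar_b, jar_c, jar_d's own z axis and vertical above 0.5 rad).
It fails at once if the lemon, garlic or teaspoon is pushed out of its place (more than 30 mm) (distance of any of lemon, garlic, teaspoon from where it was at the start of the episode above 0.03 m).
It also fails if it takes over 58 s, if anything falls off the work surface, if the arm or the gripper's body presses on something with over 40 N, if the wrist force passes 120 N, or if a joint passes its speed limit or range.

## Working session

There is one attempt and no reset: what is moved stays moved. The work goes in short steps, Python scripts to look and compute and a tool call to move; the robot and the scene stay as the last step left them, time stands still between calls to the robot, and variables do not carry over. Pictures are saved under pics/ and viewed, about 8 in all and at most 12, crops included, and the job is handed in when it is done.

Besides the shell and the picture viewer there is one more tool, called after ">>>" as name(argument=value, ...), one argument or row to a line, values as JSON. move_arm: Moves the arm, as the interface text tells. Its arguments: {"type":"object","properties":{"deltas":{"type":"array","items":{"type":"array"}},"grip_force":{"type":"number"}},"required":["deltas"]}

```bash
mkdir -p pics; python3 - <<'E'
from workcell import status, read_camera, camera_info
import cv2,numpy as np
s=status.read_state();print({k:np.round(v,3).tolist() for k,v in s.items()})
for n in("side","top"):
    p,d=read_camera(n);cv2.imwrite(f"pics/{n}0.png",p[:,:,::-1]);np.save(f"pics/{n}0.npy",d)
    c=camera_info(n);print(n,c["K"],c["D"],c["R"],c["t"],-np.array(c["R"]).T@c["t"])
E
```

```text
{'time': 0.0, 'q': [-1.364, 0.265, 1.605, -0.0, 1.274, -0.037], 'joint_vel': [-0.001, -0.001, -0.0, 0.0, -0.002, -0.0], 'joint_torque': [-0.003, -51.512, -36.731, -0.0, 0.013, -0.0], 'tool_pos': [0.163, -0.654, 0.23], 'tcp_rot': [-3.116, -0.382, 0.0], 'wrist_force': [0.024, -0.444, 0.24], 'torque': [-0.005, -0.052, 0.04], 'width': 1.002}
side [[467.09702891   0.         318.89774978]
 [  0.         467.09702891 202.12670607]
 [  0.           0.           1.        ]] [-0.04560378  0.          0.          0.          0.        ] [[-0.46851291 -0.8833411  -0.01428802]
 [-0.35814194  0.2046886  -0.91095386]
 [ 0.80760758 -0.4216765  -0.41226075]] [0.26835663 0.31458949 0.89172896] [-0.48177083  0.54867871  0.65803565]
top [[468.05105609   0.         319.10863405]
 [  0.         468.05105609 201.91068694]
 [  0.           0.           1.        ]] [0.0437356 0.        0.        0.        0.       ] [[-0.14072653 -0.99003848 -0.00445464]
 [-0.96729562  0.13845009 -0.21253415]
 [ 0.21103373 -0.02560023 -0.97714349]] [0.09456897 0.51270776 1.17542519] [0.26119396 0.05273364 1.25794825]
```

View pics/top0.png

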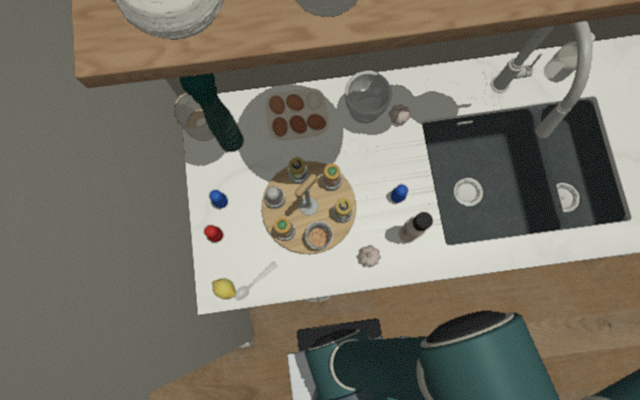

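View pics/side0.png

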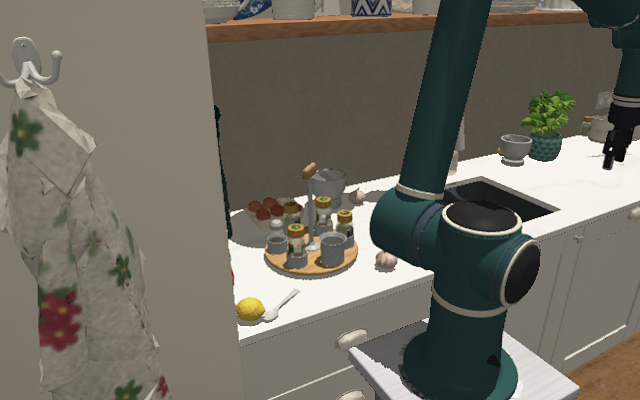

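The top view shows the carousel at about (308,207), the empty tall well at (318,236), the grey-capped shaker on the left at (274,196), and the mill's cap at (422,220) with its base at (407,236). The side view shows the carousel but the arm hides the mill.

```bash
cat > h.py <<'E'
import cv2,numpy as np
from workcell import status, read_camera, camera_info
def ray(c,uv):
    K,D,R,t=[np.array(c[k],float) for k in("K","D","R","t")]
    n=cv2.undistortPoints(np.array(uv,float).reshape(-1,1,2),K,D).reshape(-1,2)
    return -R.T@t,np.c_[n,np.ones(len(n))]@R
def onz(c,uv,z):
    o,d=ray(c,uv);return o+d*((z-o[2])/d[:,2])[:,None]
def cloud(c,d):
    v,u=np.mgrid[:400,:640];o,r=ray(c,np.c_[u.ravel(),v.ravel()])
    return (o+r*d.reshape(-1,1)).reshape(400,640,3)
E
python3 - <<'E'
from h import *
c=camera_info("top");d=np.load("pics/top0.npy");P=cloud(c,d)
im=cv2.imread("pics/top0.png")
for n,uv in dict(cap=(422,219),shaker=(274,194),handle=(306,188),well=(318,237),lemon=(223,289),garlic=(369,256),j1=(297,164),j2=(331,173),j3=(344,207),j4=(283,227),bottle=(195,82),counter=(380,290)).items():
    print(n,P[uv[1],uv[0]].round(3))
# turntable rim: points with z ~22 mm, woody colour
hsv=cv2.cvtColor(im,cv2.COLOR_BGR2HSV)
m=(abs(P[:,:,2]-.022)<.008)&(hsv[:,:,1]>60);m[:140]=0;m[270:]=0;m[:,:240]=0;m[:,370:]=0
q=P[m][:,:2]; ce,r=cv2.minEnclosingCircle(q.astype(np.float32));print("table",ce,r,len(q))
# mill cap top
m=(P[:,:,2]>.2)&(P[:,:,2]<.24);m[:200]=0;m[250:]=0;m[:,:380]=0;m[:,450:]=0
print("cap",np.median(P[m],0),cv2.minEnclosingCircle(P[m][:,:2].astype(np.float32)),m.sum())
# handle
m=(P[:,:,2]>.235)&(P[:,:,2]<.275);m[:150]=0;m[230:]=0;m[:,:270]=0;m[:,345:]=0
q=P[m][:,:2].astype(np.float32);print("handle",cv2.minAreaRect(q),np.median(P[m],0),m.sum())
cv2.imwrite("pics/crop1.png",cv2.resize(im[140:280,190:450],None,fx=3,fy=3,interpolation=cv2.INTER_CUBIC))
E
```

```text
cap [ 0.413 -0.197  0.224]
shaker [0.545 0.132 0.111]
handle [0.512 0.051 0.26 ]
well [0.434 0.037 0.025]
lemon [0.333 0.294 0.05 ]
garlic [ 0.363 -0.086  0.05 ]
j1 [0.612 0.065 0.121]
j2 [ 0.573 -0.017  0.131]
j3 [ 0.485 -0.036  0.12 ]
j4 [0.455 0.119 0.13 ]
bottle [0.726 0.241 0.392]
counter [ 0.285 -0.219 -0.904]
table (0.5757037401199341, 0.09349846839904785) 0.19511492550373077 3873
cap [ 0.41057848 -0.1990996   0.22240544] ((0.41232287883758545, -0.20122136175632477), 0.020667150616645813) 286
handle ((0.521870493888855, 0.05004485324025154), (0.018458720296621323, 0.06335229426622391), 40.269676208496094) [0.51952728 0.04991506 0.2560971 ] 242
```

View pics/crop1.png

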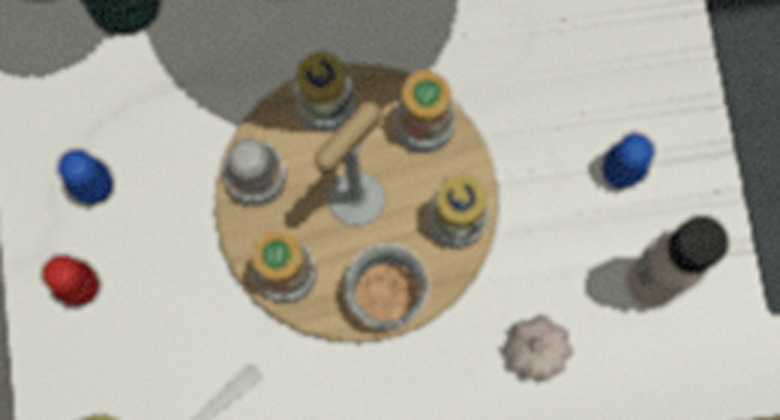

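The crop confirms the layout. Taken from depth, the handle is at (0.522, 0.050) with its thin axis at about 40°. The tall well is at about 189°, the shaker at about 70°, and the mill's cap at (0.412, -0.201). I'll start the approach at a safe height.

>>> move_arm(
  deltas=[
    [[0, 0, 0], [0.25, 0.5, 0.6], -1],
    [[0, 0, 0], [0.5, 1, 0.8], -1],
    [[0, 0, 0], [0.5, 1, 0.8], -1],
  ],
)

```text
time: 0.48
tool_pos: [0.2144, -0.5537, 0.314]
tcp_rot: [3.115, 0.385, 0.002]
wrist_force: [-0.2, -1.1, 0.6]
width: 1.002
```

>>> move_arm(
  deltas=[
    [[0, 0, 0], [0.25, 0.5, 0], -1],
    [[0, 0, 0], [0.5, 1, 0], -1],
    [[0, 0, 0], [0.5, 1, 0], -1],
  ],
)

```text
time: 0.85
tool_pos: [0.2638, -0.4524, 0.3104]
tcp_rot: [-3.116, -0.387, 0.0]
wrist_force: [0.2, -0.6, 0.1]
width: 1.001
```

>>> move_arm(
  deltas=[
    [[0, 0, 0], [0.25, 0.5, 0], -1],
    [[0, 0, 0], [0.5, 1, 0], -1],
    [[0, 0, 0], [0.5, 1, 0], -1],
  ],
)

```text
time: 1.23
tool_pos: [0.3137, -0.3534, 0.3107]
tcp_rot: [-3.117, -0.388, 0.0]
wrist_force: [-0.0, -0.1, 0.9]
width: 1.0
```

>>> move_arm(
  deltas=[
    [[0, 0, 0], [0.3, 0.4, 0], -1],
    [[0, 0, 0], [0.6, 0.8, 0], -1],
    [[0, 0, 0], [0.6, 0.8, 0], -1],
    [[0, 0, 0], [0.6, 0.8, 0], -1],
  ],
)

```text
time: 1.72
tool_pos: [0.3725, -0.2764, 0.3108]
tcp_rot: [3.118, 0.382, -0.002]
wrist_force: [0.2, -0.3, -0.4]
width: 1.004
```

```bash
python3 - <<'E'
from h import *
s=status.read_state();print(s["time"],s["tool_pos"],s["tcp_rot"],s["q"])
c=camera_info("wrist");p,d=read_camera("wrist");cv2.imwrite("pics/w1.png",p[:,:,::-1]);np.savez("pics/w1.npz",d=d,**{k:c[k] for k in"KDRt"})
print(-np.array(c["R"]).T@c["t"],c["R"])
E
```

```text
1.725 [ 0.37254702 -0.27639738  0.31082608] [ 3.11783829e+00  3.81598190e-01 -2.09551630e-03] [-6.91029136e-01 -1.85610381e-01  1.92516838e+00 -1.32326068e-03
  1.40259750e+00  6.36416657e-01]
[ 0.44285262 -0.25903934  0.45259164] [[ 2.41067328e-01 -9.70508276e-01  4.80080844e-04]
 [-9.30315167e-01 -2.30942706e-01  2.84919561e-01]
 [-2.76405920e-01 -6.91314237e-02 -9.58551310e-01]]
```

View pics/w1.png

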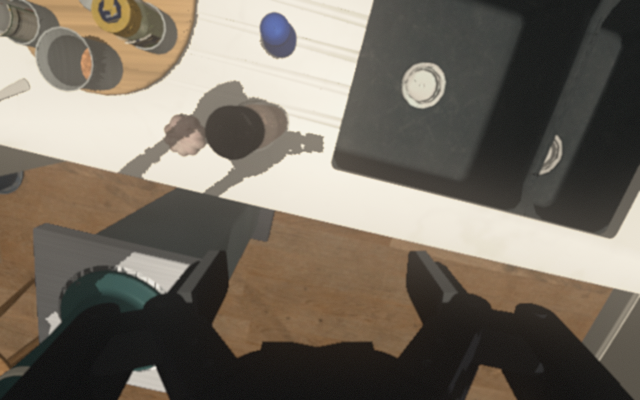

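Wrist view: the mill's black cap is at (235,132), the tall well's rim at (64,58), and the garlic at (184,134).

```bash
python3 - <<'E'
from h import *
z=np.load("pics/w1.npz");c={k:z[k] for k in"KDRt"};d=z["d"];P=cloud(c,d)
m=(P[:,:,2]>.215)&(P[:,:,2]<.23);m[250:]=0
u=np.c_[np.nonzero(m)[::-1]].astype(np.float32);e=cv2.fitEllipse(cv2.convexHull(u));print(e,np.median(P[m],0))
q=onz(c,u,.223)[:,:2].astype(np.float32);print("cap",cv2.minEnclosingCircle(q),q.mean(0))
t=camera_info("top");dt=np.load("pics/top0.npy");Pt=cloud(t,dt)
m=(Pt[:,:,2]>.213)&(Pt[:,:,2]<.24);m[:200]=0;m[250:]=0;m[:,:380]=0;m[:,450:]=0
u=np.c_[np.nonzero(m)[::-1]].astype(float);q=onz(t,u,.223)[:,:2].astype(np.float32);print("cap top cam",cv2.minEnclosingCircle(q),q.mean(0))
# tall well rim in both views: points at z~.088 around well
for n,PP,cc in(("w",P,c),("t",Pt,t)):
    m=(abs(PP[:,:,2]-.088)<.006)&(np.hypot(PP[:,:,0]-.432,PP[:,:,1]-.035)<.05)
    q=PP[m][:,:2]; print(n,m.sum(),np.median(PP[m],0))
    if m.sum()>5: print(cv2.minEnclosingCircle(onz(cc,np.c_[np.nonzero(m)[::-1]],.088)[:,:2].astype(np.float32)))
E
```

```text
((231.4529571533203, 132.0686492919922), (52.13139724731445, 55.864906311035156), 132.8114471435547) [ 0.41175517 -0.20119089  0.22169549]
cap ((0.4117359220981598, -0.20152871310710907), 0.02025732584297657) [ 0.41180748 -0.20151806]
cap top cam ((0.4117712378501892, -0.19920898973941803), 0.020847603678703308) [ 0.41141966 -0.20005727]
w 769 [0.43179084 0.05489365 0.08587062]
((0.42933255434036255, 0.035393234342336655), 0.03606628254055977)
t 152 [0.43933594 0.03155799 0.08617358]
((0.43168285489082336, 0.034069083631038666), 0.03512398898601532)
```

>>> move_arm(
  deltas=[
    [[0, 0, 0], [0.2, 0.4, 0], -1],
    [[0, 0, 0], [0.39, 0.75, 0], -1],
    [[0, 0, 0], [0.39, 0.75, 0], -1],
    [[0, 0, 0], [0.39, 0.75, -0.3], -1],
    [[0, 0, 0], [0.39, 0.75, -0.6], -1],
    [[0, 0, 0], [0.39, 0.75, -0.6], -1],
  ],
)

```text
time: 2.52
tool_pos: [0.4095, -0.2008, 0.2486]
tcp_rot: [-3.116, -0.378, 0.008]
wrist_force: [0.3, -0.6, -0.2]
width: 0.998
```

```bash
python3 - <<'E'
from h import *
s=status.read_state();print(s["time"],s["tool_pos"],s["tcp_rot"],s["wrist_force"])
E
```

```text
2.525 [ 0.40949222 -0.20080132  0.24856865] [-3.11593475 -0.37835183  0.00815218] [ 0.26494589 -0.57338536 -0.18278275]
```

>>> move_arm(
  deltas=[
    [[0, 0, 0], [0.02, 0, -0.25], -1],
    [[0, 0, 0], [0.02, 0, -0.5], -1],
    [[0, 0, 0], [0.02, 0, -0.63], -1],
    [[0, 0, 0], [0.02, 0, -0.63], -1],
    [[0, 0, 0], [0.02, 0, -0.63], 0],
    [[0, 0, 0], [0.02, 0, -0.63], 0.3],
    [[0, 0, 0], [0.02, 0, -0.63], 1],
    [[0, 0, 0], [0.02, 0, -0.63], 1],
    [[0, 0, 0], [0.02, 0, -0.63], 1],
    [[0, 0, 0], [0.02, 0, -0.63], 1],
    [[0, 0, 0], [0.02, 0, -0.63], 1],
    [[0, 0, 0], [0.02, 0, -0.63], 1],
  ],
  grip_force=50,
)

```text
time: 4.03
tool_pos: [0.4147, -0.2002, 0.1896]
tcp_rot: [3.117, 0.382, 0.003]
wrist_force: [-1.1, 0.4, 5.8]
width: 0.455
```

>>> move_arm(
  deltas=[
    [[0, 0, 0], [0, 0, 0.1], 1],
    [[0, 0, 0], [0, 0, 0.35], 1],
    [[0, 0, 0], [0, 0, 0.7], 1],
    [[0, 0, 0], [0, 0, 1], 1],
    [[0, 0, 0], [0, 0, 1], 1],
  ],
)

```text
time: 4.65
tool_pos: [0.4153, -0.2008, 0.2907]
tcp_rot: [3.115, 0.382, 0.007]
wrist_force: [1.0, 0.5, -3.6]
width: 0.457
```

>>> move_arm(
  deltas=[
    [[0, 0, 0], [0, 0.2, 0.2], 1],
    [[0, 0, 0], [0, 0.5, 0.4], 1],
    [[0, 0, 0], [0, 0.8, 0.4], 1],
    [[0, 0, 0], [0, 1, 0.4], 1],
    [[0, 0, 0], [0, 1, 0.4], 1],
  ],
)

```text
time: 5.28
tool_pos: [0.4129, -0.0988, 0.3261]
tcp_rot: [-3.116, -0.386, 0.005]
wrist_force: [-0.2, -0.4, -3.0]
width: 0.458
```

>>> move_arm(
  deltas=[
    [[0, 0, 0], [0, 0.3, 0], 1],
    [[0, 0, 0], [0, 0.6, 0], 1],
    [[0, 0, 0], [0, 0.9, 0], 1],
    [[0, 0, 0], [0, 0.9, 0], 1],
    [[0, 0, 0], [0, 0.9, 0], 1],
  ],
)

```text
time: 5.9
tool_pos: [0.4137, -0.0108, 0.3273]
tcp_rot: [3.118, 0.382, -0.003]
wrist_force: [-0.4, -0.7, -3.4]
width: 0.458
```

```bash
python3 - <<'E'
from h import *
s=status.read_state();print(s["time"],s["tool_pos"],s["tcp_rot"],s["wrist_force"],s["width"],s["q"])
c=camera_info("wrist");p,d=read_camera("wrist");cv2.imwrite("pics/w2.png",p[:,:,::-1]);np.savez("pics/w2.npz",d=d,**{k:c[k] for k in"KDRt"})
p2,d2=read_camera("top");cv2.imwrite("pics/t2.png",p2[:,:,::-1]);np.save("pics/t2.npy",d2)
E
```

```text
5.9 [ 0.41366601 -0.01080354  0.3272975 ] [ 3.11761085e+00  3.81893170e-01 -2.58912164e-03] [-0.41054702 -0.70285976 -3.35420848] 0.457748597737089 [-8.54760106e-02 -2.94601168e-01  1.98108176e+00 -1.00921476e-03
  1.45658591e+00  1.24165961e+00]
```

View pics/w2.png

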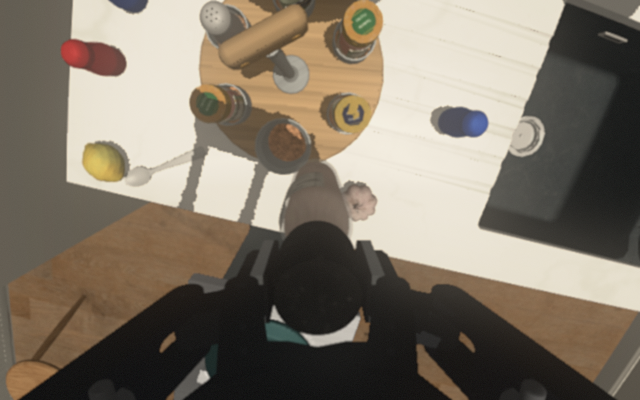

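Wrist view: the mill is held with its cap at (318,278). The tall well is at (284,145) and the shaker's perforated dome at (222,18). Next I measure the well rim, the handle and the mill's tilt.

```bash
python3 - <<'E'
from h import *
z=np.load("pics/w2.npz");c={k:z[k] for k in"KDRt"};P=cloud(c,z["d"])
t=camera_info("top");Pt=cloud(t,np.load("pics/t2.npy"))
for n,PP,cc in(("w",P,c),("t",Pt,t)):
    r=np.hypot(PP[:,:,0]-.430,PP[:,:,1]-.035)
    m=(abs(PP[:,:,2]-.087)<.005)&(r<.045)
    if m.sum()>5:
        u=np.c_[np.nonzero(m)[::-1]]; q=onz(cc,u,.088)[:,:2].astype(np.float32)
        print(n,"well",m.sum(),np.median(PP[m],0),cv2.minEnclosingCircle(q),"bbox",q.min(0),q.max(0))
    m=(PP[:,:,2]>.245)&(PP[:,:,2]<.27)&(np.hypot(PP[:,:,0]-.522,PP[:,:,1]-.05)<.045)
    u=np.c_[np.nonzero(m)[::-1]];q=onz(cc,u,.258)[:,:2].astype(np.float32);print(n,"handle",cv2.minAreaRect(q),np.median(PP[m][:,2]))
    m=(PP[:,:,2]>.105)&(PP[:,:,2]<.125)&(np.hypot(PP[:,:,0]-.545,PP[:,:,1]-.132)<.03);print(n,"shaker",np.median(PP[m],0))
    # mill slices
    for lo in np.arange(.14,.36,.03):
        m=(PP[:,:,2]>lo)&(PP[:,:,2]<lo+.02)&(np.hypot(PP[:,:,0]-.414,PP[:,:,1]+.01)<.05)
        if m.sum()>20: q=PP[m];print("  slice",round(lo,2),m.sum(),q.mean(0).round(4),q.min(0)[:2].round(4),q.max(0)[:2].round(4))
E
```

```text
w well 570 [0.43125504 0.04452159 0.08591941] ((0.4297959804534912, 0.0376146100461483), 0.035179249942302704) bbox [0.39491183 0.00286423] [0.46468055 0.0715813 ]
w handle ((0.5187519192695618, 0.05036960542201996), (0.01839751936495304, 0.06180797517299652), 39.488521575927734) 0.25581547637097174
w shaker [0.55173579 0.13793172 0.10888811]
  slice 0.14 112 [ 0.4304 -0.0041  0.1507] [ 0.4123 -0.03  ] [0.4348 0.0155]
  slice 0.17 152 [ 0.4306 -0.0046  0.1799] [ 0.4123 -0.0295] [0.435  0.0153]
  slice 0.2 168 [ 0.4315 -0.0069  0.2092] [ 0.4167 -0.0309] [0.4354 0.0141]
  slice 0.23 290 [ 0.4313 -0.0047  0.2401] [ 0.4076 -0.0306] [0.4362 0.0154]
  slice 0.26 759 [ 0.4286 -0.005   0.2712] [ 0.398  -0.0354] [0.4365 0.0154]
  slice 0.29 970 [ 0.4238 -0.0075  0.2982] [ 0.4025 -0.0309] [0.431  0.0091]
  slice 0.32 1378 [ 0.4252 -0.0078  0.3328] [ 0.4105 -0.0409] [0.4311 0.0222]
  slice 0.35 8630 [ 0.4152 -0.0107  0.3594] [ 0.3913 -0.0466] [0.4337 0.0288]
t well 50 [0.4291073  0.06213184 0.08607774] ((0.43166691064834595, 0.03448842838406563), 0.03448564559221268) bbox [0.40375993 0.00951105] [0.46046665 0.06779855]
t handle ((0.5105587840080261, 0.06705696880817413), (0.01796451210975647, 0.028650391846895218), 89.24625396728516) 0.25624283710532236
t shaker [0.55302657 0.13631768 0.1092106 ]
  slice 0.17 22 [ 0.3905 -0.0073  0.1806] [ 0.3854 -0.0304] [0.4057 0.0116]
  slice 0.2 24 [ 0.3903 -0.0079  0.2121] [ 0.3854 -0.031 ] [0.4072 0.0117]
  slice 0.23 28 [ 0.3917 -0.0064  0.241 ] [ 0.3858 -0.0318] [0.4084 0.0123]
  slice 0.26 55 [ 0.3936 -0.0083  0.2707] [ 0.3856 -0.0383] [0.4106 0.0125]
  slice 0.29 40 [ 0.3963 -0.0096  0.2963] [ 0.3909 -0.0318] [0.4051 0.0054]
  slice 0.32 22 [ 0.3944 -0.0103  0.3317] [ 0.3911 -0.0293] [0.4    0.0092]
  slice 0.35 25 [ 0.3948 -0.0064  0.3567] [ 0.3914 -0.0207] [0.4025 0.0172]
```

>>> move_arm(
  deltas=[
    [[0, 0, 0], [0.1, 0.25, 0], 1],
    [[0, 0, 0], [0.195, 0.455, 0], 1],
    [[0, 0, 0], [0.195, 0.455, 0], 1],
    [[0, 0, 0], [0.195, 0.455, -0.2], 1],
    [[0, 0, 0], [0.195, 0.455, -0.4], 1],
    [[0, 0, 0], [0.195, 0.455, -0.4], 1],
    [[0, 0, 0], [0.195, 0.455, -0.4], 1],
  ],
)

```text
time: 6.88
tool_pos: [0.4333, 0.0349, 0.2881]
tcp_rot: [3.118, 0.381, -0.0]
wrist_force: [0.2, 0.9, -3.1]
width: 0.453
```

```bash
python3 - <<'E'
from h import *
s=status.read_state();print(s["time"],s["tool_pos"],s["tcp_rot"],s["wrist_force"],s["torque"],s["width"])
W=[]
for n in("wrist","top"):
    c=camera_info(n);p,d=read_camera(n);PP=cloud(c,d)
    W.append(cv2.resize(p[100:260,200:420] if n=="wrist" else p[180:260,260:370],(440,320)))
    for lo in (.10,.12,.15,.18,.21,.255,.265):
        m=(PP[:,:,2]>lo)&(PP[:,:,2]<lo+.015)&(np.hypot(PP[:,:,0]-.43,PP[:,:,1]-.036)<.04)
        if m.sum()>8: q=PP[m];print(n,lo,m.sum(),q.min(0)[:2].round(4),q.max(0)[:2].round(4))
    m=(abs(PP[:,:,2]-.086)<.005)&(np.hypot(PP[:,:,0]-.43,PP[:,:,1]-.036)<.045);q=onz(c,np.c_[np.nonzero(m)[::-1]],.088);print(" rim",m.sum(),q.min(0),q.max(0))
cv2.imwrite("pics/c3.png",np.hstack(W)[:,:800,::-1])
E
```

```text
6.875 [0.43327747 0.03492298 0.28814944] [ 3.11829020e+00  3.80667948e-01 -3.85427872e-04] [ 0.21751201  0.87510986 -3.11694753] [-0.01017694 -0.04388467  0.02898353] 0.4530816186143005
wrist 0.1 77 [0.4331 0.0184] [0.4549 0.0613]
wrist 0.12 103 [0.4328 0.0176] [0.4549 0.0612]
wrist 0.15 136 [0.4327 0.0154] [0.4551 0.0609]
wrist 0.18 187 [0.4349 0.0148] [0.4559 0.061 ]
wrist 0.21 293 [0.4208 0.015 ] [0.4561 0.0612]
wrist 0.255 617 [0.427  0.0166] [0.449  0.0536]
wrist 0.265 300 [0.4335 0.0211] [0.449  0.0515]
 rim 450 [0.40882753 0.0026136  0.088     ] [0.46468546 0.07248202 0.088     ]
top 0.1 14 [0.4059 0.0139] [0.4246 0.0574]
top 0.12 18 [0.4055 0.0145] [0.424 0.057]
top 0.15 18 [0.4056 0.0087] [0.4226 0.0566]
top 0.18 20 [0.4056 0.0097] [0.4249 0.0578]
top 0.21 22 [0.406  0.0134] [0.434 0.058]
top 0.255 27 [0.4126 0.0174] [0.4247 0.0495]
 rim 94 [3.97003216e-01 7.98113581e-05 8.80000000e-02] [0.45357204 0.06779855 0.088     ]
```

View pics/c3.png

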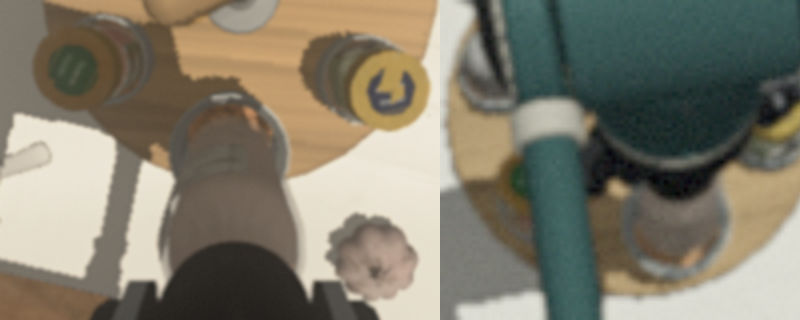

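The mill's lower end is centred over the tall well in both views, within about 1–2 mm. Now the descent.

>>> move_arm(
  deltas=[
    [[0, 0, 0], [0, 0, -0.1], 1],
    [[0, 0, 0], [0, 0, -0.15], 1],
    [[0, 0, 0], [0, 0, -0.2], 1],
    [[0, 0, 0], [0, 0, -0.25], 1],
    [[0, 0, 0], [0, 0, -0.3], 1],
    [[0, 0, 0], [0, 0, -0.3], 1],
  ],
)

```text
time: 7.72
tool_pos: [0.433, 0.0355, 0.2577]
tcp_rot: [-3.118, -0.382, 0.002]
wrist_force: [-0.3, -0.5, -3.5]
width: 0.457
```

Bottom is below the flare, with no contact force. Carrying on.

>>> move_arm(
  deltas=[
    [[0, 0, 0], [0, 0, -0.06], 1],
    [[0, 0, 0], [0, 0, -0.12], 1],
    [[0, 0, 0], [0, 0, -0.18], 1],
    [[0, 0, 0], [0, 0, -0.24], 1],
    [[0, 0, 0], [0, 0, -0.3], 1],
    [[0, 0, 0], [0, 0, -0.36], 1],
    [[0, 0, 0], [0, 0, -0.4], 1],
    [[0, 0, 0], [0, 0, -0.43], 1],
    [[0, 0, 0], [0, 0, -0.43], 1],
  ],
)

```text
time: 8.85
tool_pos: [0.4333, 0.0355, 0.2151]
tcp_rot: [-3.118, -0.382, 0.001]
wrist_force: [0.4, 0.2, -3.1]
width: 0.456
```

>>> move_arm(
  deltas=[
    [[0, 0, 0], [0, 0, -0.02], 1],
    [[0, 0, 0], [0, 0, -0.035], 1],
    [[0, 0, 0], [0, 0, -0.045], 1],
    [[0, 0, 0], [0, 0, -0.045], 1],
  ],
)

```text
time: 9.35
tool_pos: [0.434, 0.0355, 0.2116]
tcp_rot: [3.118, 0.382, 0.002]
wrist_force: [-0.3, 0.3, 2.4]
width: 0.453
```

Floor contact felt: the wrist force went from -3 to +2.4 N at the expected height. Now I release and rise.

>>> move_arm(
  deltas=[
    [[0, 0, 0], [0, 0, 0], 0.3],
    [[0, 0, 0], [0, 0, 0], -0.3],
    [[0, 0, 0], [0, 0, 0], -0.8],
    [[0, 0, 0], [0, 0, 0], -0.8],
    [[0, 0, 0], [0, 0, 0], -0.8],
    [[0, 0, 0], [0, 0, 0.3], -0.8],
    [[0, 0, 0], [0, 0, 0.7], -0.8],
    [[0, 0, 0], [0, 0, 1], -0.8],
    [[0, 0, 0], [0, 0, 1], -0.8],
  ],
)

```text
time: 10.48
tool_pos: [0.4352, 0.0355, 0.3138]
tcp_rot: [3.118, 0.382, 0.009]
wrist_force: [-0.3, -0.0, -0.6]
width: 0.898
```

```bash
python3 - <<'E'
from h import *
s=status.read_state();print(s["time"],s["tool_pos"],s["tcp_rot"],s["wrist_force"],s["q"],s["width"])
c=camera_info("wrist");p,d=read_camera("wrist");cv2.imwrite("pics/w4.png",p[:,:,::-1]);P=cloud(c,d)
m=(P[:,:,2]>.235)&(P[:,:,2]<.255)&(np.hypot(P[:,:,0]-.43,P[:,:,1]-.036)<.035)
q=onz(c,np.c_[np.nonzero(m)[::-1]],.245)[:,:2].astype(np.float32);print("cap",np.median(P[m],0),cv2.minEnclosingCircle(q))
m=(P[:,:,2]>.245)&(P[:,:,2]<.27)&(np.hypot(P[:,:,0]-.522,P[:,:,1]-.05)<.045)
q=onz(c,np.c_[np.nonzero(m)[::-1]],.256)[:,:2].astype(np.float32);print("handle",m.sum(),cv2.minAreaRect(q),np.median(P[m],0))
m=(P[:,:,2]>.1)&(P[:,:,2]<.125)&(np.hypot(P[:,:,0]-.552,P[:,:,1]-.137)<.035);print("shaker",m.sum(),np.median(P[m],0) if m.any() else 0)
E
```

```text
10.475 [0.43516972 0.03552048 0.31380123] [3.11770965 0.3819524  0.00933113] [-0.28326344 -0.00095295 -0.59842633] [ 2.43663242e-02 -2.48050690e-01  1.96998707e+00  2.18433439e-05
  1.41368856e+00  1.35135306e+00] 0.8979905325270929
cap [0.4317364  0.03683897 0.24379147] ((0.43173748254776, 0.036961983889341354), 0.020391030237078667)
handle 2632 ((0.5199894309043884, 0.05225631594657898), (0.017494017258286476, 0.06186353415250778), 39.88700866699219) [0.52093908 0.05173244 0.2559327 ]
shaker 778 [0.55098923 0.137168   0.10799713]
```

View pics/w4.png

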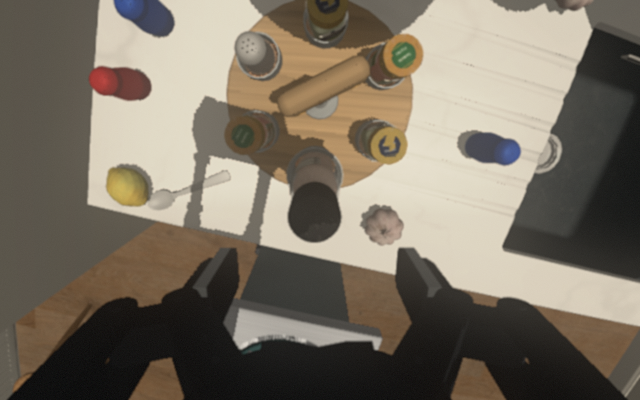

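The mill is in the well: its cap top is at z 0.244, as expected. The handle is at (0.520, 0.0515) with its thin axis at 40°. I'll grip with the jaws at about -135°, which keeps the last joint in range, then turn by about +105°.

>>> move_arm(
  deltas=[
    [[0, 0, -0.1], [0.2, 0.05, 0.05], -0.4],
    [[0, 0, -0.2], [0.4, 0.1, 0.05], -0.4],
    [[0, 0, -0.3], [0.6, 0.13, 0.05], -0.4],
    [[0, 0, -0.4], [0.85, 0.16, 0.05], -0.4],
    [[0, 0, -0.5], [0.85, 0.16, 0.05], -0.4],
    [[0, 0, -0.6], [0.85, 0.16, 0.05], -0.4],
    [[0, 0, -0.656], [0.85, 0.16, 0.05], -0.4],
    [[0, 0, -0.656], [0.85, 0.16, 0.05], -0.4],
    [[0, 0, -0.656], [0.85, 0.16, 0.05], -0.4],
  ],
)

```text
time: 11.65
tool_pos: [0.5179, 0.0514, 0.3145]
tcp_rot: [2.902, -1.202, -0.003]
wrist_force: [0.4, -0.3, -0.2]
width: 0.7
```

```bash
cat > j.py <<'E'
from h import *
s=status.read_state();R=cv2.Rodrigues(np.array(s["tcp_rot"]))[0]
print("t",s["time"],s["tool_pos"],"jaw",np.degrees(np.arctan2(R[1,1],R[0,1])),"z",R[:,2],"q6",s["q"][5],s["wrist_force"],s["torque"],s["width"])
E
python3 j.py
```

```text
t 11.65 [0.51790907 0.05143018 0.31454204] jaw -134.98627786850471 z [-1.89358887e-03 -1.06868362e-04 -9.99998201e-01] q6 2.4070824029185154 [ 0.41667502 -0.34757007 -0.24350915] [0.05102369 0.02070268 0.03467995] 0.7002301448981098
```

>>> move_arm(
  deltas=[
    [[0, 0, 0], [0.02, 0, -0.3], -0.4],
    [[0, 0, 0], [0.02, 0, -0.6], -0.4],
    [[0, 0, 0], [0.02, 0, -0.88], -0.4],
    [[0, 0, 0], [0.02, 0, -0.88], -0.4],
    [[0, 0, 0], [0.02, 0, -0.88], 0.2],
    [[0, 0, 0], [0.02, 0, -0.88], 0.5],
    [[0, 0, 0], [0.02, 0, -0.88], 1],
    [[0, 0, 0], [0.02, 0, -0.88], 1],
    [[0, 0, 0], [0.02, 0, -0.88], 1],
    [[0, 0, 0], [0.02, 0, -0.88], 1],
    [[0, 0, 0], [0.02, 0, -0.88], 1],
  ],
  grip_force=40,
)

```text
time: 13.02
tool_pos: [0.5214, 0.0519, 0.2297]
tcp_rot: [-2.9, 1.203, -0.004]
wrist_force: [-0.4, 0.5, 6.3]
width: 0.189
```

>>> move_arm(
  deltas=[
    [[0, 0, 0.01], [0, 0, 0], 1],
    [[0, 0, 0.03], [0, 0, 0], 1],
    [[0, 0, 0.06], [0, 0, 0], 1],
    [[0, 0, 0.1], [0, 0, 0], 1],
    [[0, 0, 0.14], [0, 0, 0], 1],
    [[0, 0, 0.18], [0, 0, 0], 1],
    [[0, 0, 0.22], [0, 0, 0], 1],
    [[0, 0, 0.26], [0, 0, 0], 1],
    [[0, 0, 0.3], [0, 0, 0], 1],
    [[0, 0, 0.34], [0, 0, 0], 1],
    [[0, 0, 0.38], [0, 0, 0], 1],
    [[0, 0, 0.42], [0, 0, 0], 1],
    [[0, 0, 0.46], [0, 0, 0], 1],
    [[0, 0, 0.49], [0, 0, 0], 1],
    [[0, 0, 0.51], [0, 0, 0], 1],
    [[0, 0, 0.52], [0, 0, 0], 1],
    [[0, 0, 0.52], [0, 0, 0], 1],
  ],
)

```text
time: 15.15
tool_pos: [0.5218, 0.0529, 0.2297]
tcp_rot: [-3.139, -0.048, -0.006]
wrist_force: [1.1, 5.9, 6.0]
width: 0.197
```

```bash
python3 j.py; python3 - <<'E'
from h import *
p,d=read_camera("wrist");cv2.imwrite("pics/w5.png",p[:,:,::-1])
E
```

```text
t 15.15 [0.52180793 0.05286013 0.22967709] jaw -88.25047880308182 z [ 0.0038485   0.00262195 -0.99998916] q6 1.5912827331469126 [1.06515277 5.93482846 5.99962927] [0.69624986 0.04177032 0.04494563] 0.19683711961599612
```

View pics/w5.png

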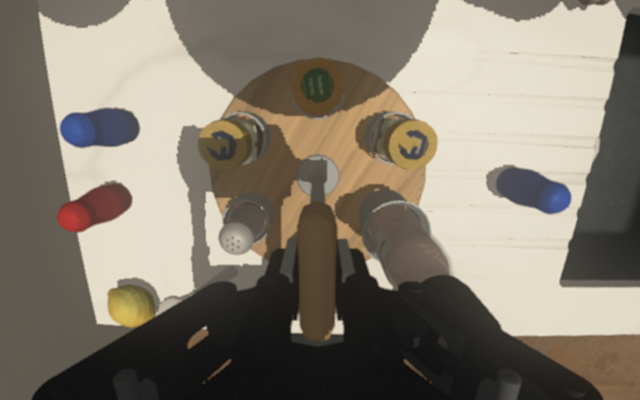

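Wrist view: the shaker has swung round to (240,238), the mill stands upright at the right, and the handle is held in the jaws. I'll turn the remaining 58°.

>>> move_arm(
  deltas=[
    [[0, 0, 0.01], [0, 0.01, 0], 1],
    [[0, 0, 0.03], [0, 0.01, 0], 1],
    [[0, 0, 0.06], [0, 0.01, 0], 1],
    [[0, 0, 0.1], [0, 0.01, 0], 1],
    [[0, 0, 0.14], [0, 0.01, 0], 1],
    [[0, 0, 0.18], [0, 0.01, 0], 1],
    [[0, 0, 0.22], [0, 0.01, 0], 1],
    [[0, 0, 0.26], [0, 0.01, 0], 1],
    [[0, 0, 0.3], [0, 0.01, 0], 1],
    [[0, 0, 0.34], [0, 0.01, 0], 1],
    [[0, 0, 0.38], [0, 0.01, 0], 1],
    [[0, 0, 0.42], [0, 0.01, 0], 1],
    [[0, 0, 0.47], [0, 0.01, 0], 1],
    [[0, 0, 0.52], [0, 0.01, 0], 1],
    [[0, 0, 0.57], [0, 0.01, 0], 1],
    [[0, 0, 0.61], [0, 0.01, 0], 1],
    [[0, 0, 0.635], [0, 0.01, 0], 1],
    [[0, 0, 0.65], [0, 0.01, 0], 1],
    [[0, 0, 0.65], [0, 0.01, 0], 1],
    [[0, 0, 0.65], [0, 0.01, 0], 1],
  ],
)

```text
time: 17.7
tool_pos: [0.5211, 0.054, 0.2297]
tcp_rot: [-2.716, -1.576, -0.005]
wrist_force: [-1.1, 4.7, 7.9]
width: 0.193
```

```bash
python3 j.py; python3 - <<'E'
from h import *
out=[]
for n in("wrist","top","side"):
    c=camera_info(n);p,d=read_camera(n);P=cloud(c,d);cv2.imwrite(f"pics/f_{n}.png",p[:,:,::-1])
    m=(P[:,:,2]>.095)&(P[:,:,2]<.118)&(np.hypot(P[:,:,0]-.428,P[:,:,1]-.0515)<.035)
    if m.sum()>5:q=P[m];print(n,"shaker",m.sum(),np.median(q,0),q.min(0),q.max(0))
    m=(P[:,:,2]>.235)&(P[:,:,2]<.255)&(np.hypot(P[:,:,0]-.566,P[:,:,1]+.028)<.035)
    if m.sum()>5:q=P[m];print(n,"mill cap",m.sum(),np.median(q,0),q.min(0),q.max(0))
W=cv2.imread("pics/f_wrist.png");T=cv2.imread("pics/f_top.png")
cv2.imwrite("pics/f.png",np.hstack([cv2.resize(W,(480,300)),cv2.resize(T[140:300,200:370],(319,300))]))
E
```

```text
t 17.7 [0.52109525 0.05400569 0.22967847] jaw -29.762774790682965 z [ 0.00222208  0.00297017 -0.99999312] q6 0.5723011629988415 [-1.08403919  4.69077045  7.88569751] [ 0.91738702  0.42623617 -0.00259104] 0.1929511364409083
wrist shaker 962 [0.43342052 0.05444945 0.10743648] [0.41320745 0.03514463 0.09504049] [0.44652137 0.06907025 0.11167804]
wrist mill cap 441 [ 0.57881616 -0.01324781  0.24038819] [ 0.55123011 -0.02624075  0.23506732] [ 0.58764486 -0.00754905  0.24491957]
top mill cap 45 [ 0.56824148 -0.0143882   0.24268837] [ 0.55065686 -0.0485182   0.23517599] [ 0.58157737 -0.00921297  0.24960799]
side shaker 98 [0.41810428 0.05797657 0.10327131] [0.40955343 0.04023328 0.0952118 ] [0.43478584 0.07116114 0.10959262]
side mill cap 85 [ 0.5583343  -0.02118564  0.24094357] [ 0.54371211 -0.04322611  0.23513774] [ 0.58239945 -0.0040345   0.24370073]
```

View pics/f.png

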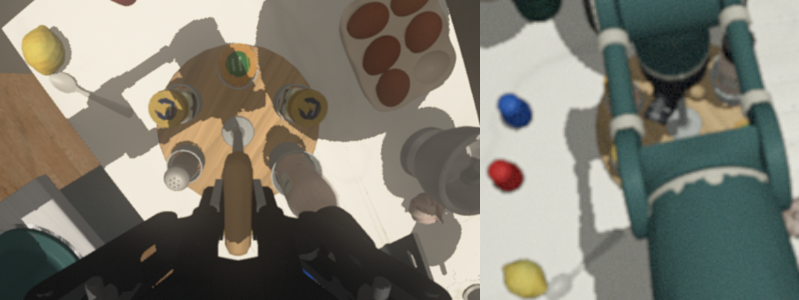

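The shaker is at (0.431, 0.053), within a few mm of the front place. Mill and jars stand upright and the handle is gripped. I'll let it settle briefly, then hand in.

>>> move_arm(
  deltas=[
    [[0, 0, 0], [0, 0, 0], 1],
    [[0, 0, 0], [0, 0, 0], 1],
    [[0, 0, 0], [0, 0, 0], 1],
    [[0, 0, 0], [0, 0, 0], 1],
  ],
)

```text
time: 18.35
tool_pos: [0.5211, 0.054, 0.2297]
tcp_rot: [-2.716, -1.576, -0.005]
wrist_force: [-0.8, 5.2, 7.0]
width: 0.193
```

```bash
python3 j.py; python3 -c "
from workcell import order;print(order.finish_job())"
```

```text
t 18.35 [0.52110463 0.05400785 0.22968572] jaw -29.76078887468517 z [ 0.00225163  0.00295053 -0.99999311] q6 0.5722910653674873 [-0.80220095  5.20252443  6.96390192] [0.89902536 0.40621903 0.06881239] 0.19254294136955646
the job is handed in; nothing more can be done
None
```

The salt mill is back in the tall well and let go. I then turned the carousel about 110° by its handle, so the domed shaker is at the front. The job was handed in at 18.4 s with the gripper still holding the handle; no verdict was reported.

- **Mill:** after release its cap top measured 0.244 m, which fits it standing on the well floor. I saw no sign of tilt. At the end the cap was still at about that height, though partly hidden by the gripper.
- **Shaker:** it measured at about (0.431, 0.053), a few mm from the front place at about (0.429, 0.052). The wrist and side views differed by about 15 mm in x (0.433 against 0.418) because each sees only one face of the cap.
- **Handle:** it is held with the grip set to 40 N, and the jaws are about 16 mm apart. A steady sideways force of about 5 N on the wrist remains, probably from a 1–2 mm error in where I took the turning axis to be. The tool did not move while it settled.
- **Everything else:** the jars stood in their wells and the lemon and teaspoon looked untouched in the last pictures. The garlic was last seen in place just after the mill was released.

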